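# Close up the microscope-slide cabinet

## Robot

A 7-joint arm with a two-finger parallel gripper is mounted at the origin on the work surface. World frame = base frame: x ahead of the robot, y to its left, z up, the work surface at z = 0. Lengths are in m, angles in rad, forces in N, time in s.
With the tool pointing down it reaches from about 0.425 to 0.8 m from the base axis. Payload 8.3 kg.
Tool frame: the origin (TCP) lies midway between the tips of the shut fingers; the grasp point (between the pads) lies 19 mm behind it (hold_point_z is the distance from the TCP to the grasp point, in m); z points along the fingers, y is the line along which they close (so a half turn about z gives the same grasp; the last joint's range is limited). The gripper opens to 85 mm and grips with 20 to 120 N. Pads are 22 mm wide; open, the fingers measure 114 mm over their backs; the gripper's body (76 mm by 85 mm) begins 54 mm behind the grasp point. The pads swing forward as they close: fully open they stand 13 mm farther back than shut.
Start: joints at [-1.26, 0.383, 0.016, 1.37, -0.006, 1.388, -0.046], TCP at [0.228, 0.582, 0.231] pointing down, gripper open.
Joint ranges: [-2.95, 2.95], [-0.25, 2.06], [-1.52, 1.56], [0.18, 2.33], [-1.44, 4.58], [0.02, 2.06], [-3.01, 3.01]. Speed limits (rad/s): [2.39, 2.39, 3.01, 3.01, 3.14, 3.14, 3.14].

## Interface

Orientations are given as a 3x3 rotation matrix whose columns are the frame's x, y, z axes.
In Python, from workcell import observe, grab_frame, camera_params, sign_off, find_in, outline_of, hold_point_z gives the robot as it stands.
- The arm moves only by the tool apply_moves, never from a script. Its argument "motion" is a list of rows, each an object of numbers: "x", "y", "z": the shift along the tool's x, y, z in m; "ax", "ay", "az": the turn, a rotation vector about the tool's x, y, z in rad; "fingers": the finger opening in m, from 0 to 0.0854. A call has 1 to 8 rows; each row shifts and turns the commanded pose from where the row before left it, along the tool's axes as they then stand; what a row does not reach is not made up. A row lasts 1/10 s, in which the tool goes at most 50 mm and 8.59 degrees, less where a joint would pass 70% of its speed; a pose out of reach is approached as far as the arm can. A call with a gripper value outside its range is refused whole. The fingers move at their own pace and stop on an object; "force" is the grip in N (left out, the last holds). Time passes only in rows, so rows that do not move let the fingers close. It gives the time, the measured TCP pose, the force, the opening and the grip force at its end, in the units of the state.
- observe(): the state, without advancing time (a new reading comes with each control period).
- grab_frame(name): name is "scene" or "top" or "wrist"; returns the picture (400x640x3 uint8, red, green, blue); there is no depth.
- camera_params(name): a dict with "K" (3x3 intrinsics, pixels), "dist" ([k1, k2, p1, p2, k3] as OpenCV has them; the pictures are not rectified), "T" (4x4, takes a point from camera to world coordinates). Camera axes: x right, y up, looking along -z (the intrinsics and any distortion apply to the point x, -y, -z); pixel columns grow to the right and rows downward; lengths in m; the calibration is good to about 2 mm. A picture is of the moment at which its call begins: read the wrist's pose just before it. camera_params takes no time and is no camera call; for the wrist camera it gives the pose at the moment of the call.
- sign_off(): hands the job in; it is judged then, once.
Trained networks look in the newest picture that a camera, given by its name, has taken for a name from the list of things; names that differ only in an ending like _2 or _b are one class to them, and where a whole thing is asked for, a point or a joint stands for the part that bears it (a point fixed in the world has none). Each returns a list of dicts, best first, with "confidence" (0 to 1); they miss things now and then, are a little off and sometimes report something else, mostly with a low value. They report only what shows in the picture. A call takes as long as a camera call.
- find_in(camera, name): "point" ([column, row] in pixels, amid what is visible of it).
- outline_of(camera, name): "pixels" (400x640 bool, what is visible of it) and "point" ([column, row] in pixels, amid what is visible of it).
The state is a dict: "clock": time; "joint_positions": joint angles; "dq": joint speeds; "joint_efforts": joint torques, N m; "eef_pos": TCP position; "ee_rot": TCP orientation; "contact_force": force on the tool from outside, world axes, zero at the start; "torque": the same for the moment, N m; "gripper_width": finger opening in m; "grip_force": force on a finger pad.
Only numpy, scipy, OpenCV 4.12 (cv2) and the standard library are available. Lean on these libraries where they do the work, as an engineer would, in place of code of your own. Each camera call takes 0.05 s, during which the arm holds its last target. There are 200 camera calls.

## Task

Close up the slide cabinet: with the fingertips, gently push the two pulled-out drawers fully home, then swing the cabinet's door fully shut over them. Push only, without slamming or forcing anything, and leave the things lying and standing about the desk where they are.

Things in the scene. Friction and masses are not known exactly. Their poses are not given: they have to be found in the camera images.
- cabinet: fixed beech slide cabinet, 240 deep (x) x 230 wide (y) x 206 mm high. Origin: middle of the front's plane, at desk height. Its x axis points from front to back; the front faces roughly the robot, its z axis is up. Five flat drawers at 30 mm pitch under a 14 mm top board; home, their fronts are flush with the carcass's front. Nothing stands on top. Side-hinged door on the left (+y)
- upper (a joint): topmost drawer: metres it is pulled out along the cabinet's -x; 0 = fully home against its stop. Slides with about 1.2 N friction and stays where it is left; mass about 0.35 kg. Starts 0.02 to 0.07 out
- lower (a joint): second drawer from the top, directly under the topmost: metres pulled out along the cabinet's -x; 0 = fully home. Same friction. Starts 0.08 to 0.13 out, further than the topmost. The three drawers beneath are home already
- upper_front (a point): centre of the outer face of the topmost drawer's front (flat beech, 204 wide x 28 mm high, thickness 12; label and finger holes are flush); 177 mm above the desk
- lower_front (a point): centre of the outer face of the second drawer's front (same size); 147 mm above the desk, 59 mm below the cabinet's top
- door (a joint): cabinet door, radians open: 0 = shut flat on the front, 1.57 = straight out from the front (free edge towards the robot), limit 2.3; starts 1.55 to 2.05. Vertical hinge at the left (+y) front edge, friction 0.08 N m, stays where left; 0.6 kg. Panel 230 wide x 170 high x 15 mm, from 33 to 203 mm above the desk. Shut, its outer face is 15 mm before the carcass's front
- door_hinge (a point): on the hinge axis (the carcass's front left vertical edge, in the plane of the door's inner face), at the height of the door's top edge. It does not move with the door. When the door stands open its outer face looks to the left (+y)
- door_edge (a point): top corner of the door's free edge on the outer face, 230 mm from the hinge line along the panel, 15 mm out from the inner face. A brass knob (16 mm across, 18 mm proud) sits on the outer face 16 mm in from the free edge, 85 mm below the top; the top 32 mm of the outer face is a flat rail, the middle panel is 4 mm recessed
- slidebox: loose flat plastic slide mailer, blue with white lid, 40 x 85 x 24 mm, lying in front of the cabinet, lower than the door's lower edge (the door passes over it). Origin: centre of underside
- loupe: loose black hand lens lying flat, ring 54 mm, handle to its -x, 10 mm thick, 120 mm long, in front of the cabinet at the left. Origin: under the ring's centre
- unit_tray: loose white card tray of pinned insects 100 x 120 x 42 mm, on the left of the desk. Origin: centre of underside
- jar: loose amber glass jar with black lid, 50 mm across, 65 mm high, left of the cabinet near the hinge side. Origin: centre of underside
- bottle: loose white wash bottle with red cap, 60 mm across, 160 mm high, right of the cabinet. Origin: centre of underside
- mug: loose blue mug, 80 mm across, 90 mm high, to the right before the cabinet. Origin: centre of underside

How it is judged:
By the outcome, as a careful person would: the job done as asked, in the order asked, and still so for the second after the job is handed in, with the robot touching nothing.
It also fails if it takes over 51 s, if anything falls off the work surface, if the arm or the gripper's body presses on something with over 40 N, if the wrist force passes 120 N, or if a joint passes its speed limit or range.

## Working session

There is one attempt and no reset: what is moved stays moved. The work goes in short steps, Python scripts to look and compute and a tool call to move; the robot and the scene stay as the last step left them, time stands still between calls to the robot, and variables do not carry over. Pictures are saved under pics/ and viewed, at most 10 in all, crops included, and the job is handed in when it is done.

Besides the shell and the picture viewer there is one more tool, called after ">>>" by a JSON object that holds its "name" and its "arguments". apply_moves: Moves the arm, as the interface text tells. Its arguments: {"type":"object","properties":{"motion":{"type":"array"},"force":{"type":"number"}},"required":["motion"]}

```bash
mkdir -p pics; ls; python3 - <<'E'
from workcell import *
import cv2,numpy as np
s=observe();print(s['clock'],s['eef_pos'],np.round(s['ee_rot'],3).tolist(),s['gripper_width'])
ims=[]
for c in ['scene','top']:
    im=grab_frame(c);cv2.imwrite(f'pics/{c}0.png',im[:,:,::-1])
    p=camera_params(c);print(c,np.round(p['T'],3).tolist(),np.round(p['K'],1).tolist(),p['dist'])
    for n in ['cabinet','upper_front','lower_front','door_hinge','door_edge','jar','bottle','mug','slidebox','loupe','unit_tray']:
        r=find_in(c,n);print(n,[(np.round(d['point'],1).tolist(),round(d['confidence'],2)) for d in r[:2]])
E
```

```text
pics
0.0 [0.22800531 0.58138782 0.23028965] [[-0.931, 0.365, -0.001], [0.365, 0.931, -0.002], [-0.0, -0.002, -1.0]] 0.08494992477244336
scene [[0.993, 0.113, -0.039, 0.489], [-0.12, 0.941, -0.317, -0.248], [0.001, 0.32, 0.947, 0.967], [0.0, 0.0, 0.0, 1.0]] [[364.7, 0.0, 319.6], [0.0, 364.7, 200.1], [0.0, 0.0, 1.0]] [-0.01353584  0.          0.          0.          0.        ]
cabinet [([372.0, 191.6], 0.85)]
upper_front [([344.7, 199.7], 0.57)]
lower_front [([315.0, 203.7], 0.79), ([286.7, 179.9], 0.25)]
door_hinge [([343.8, 200.1], 0.72), ([288.4, 151.9], 0.65)]
door_edge [([289.0, 150.4], 0.71)]
jar [([329.1, 133.7], 0.66)]
bottle [([334.6, 292.0], 0.78)]
mug [([281.9, 293.8], 0.68)]
slidebox [([290.2, 229.2], 0.62)]
loupe [([289.7, 179.9], 0.37)]
unit_tray [([256.6, 109.3], 0.96)]
top [[0.084, 0.974, -0.209, 0.314], [-0.996, 0.084, -0.012, 0.027], [0.005, 0.209, 0.978, 1.134], [0.0, 0.0, 0.0, 1.0]] [[427.9, 0.0, 319.1], [0.0, 427.9, 199.6], [0.0, 0.0, 1.0]] [-0.00474399  0.          0.          0.          0.        ]
cabinet [([332.6, 155.5], 0.61)]
upper_front [([329.2, 173.3], 0.65)]
lower_front [([326.9, 205.3], 0.66)]
door_hinge [([267.3, 214.7], 0.71)]
door_edge [([266.8, 215.6], 0.59)]
jar [([237.9, 182.5], 0.93)]
bottle []
mug []
slidebox [([337.2, 237.1], 0.66)]
loupe [([275.1, 229.3], 0.52)]
unit_tray [([182.6, 258.5], 0.72)]
```

View images.

View pics/scene0.png

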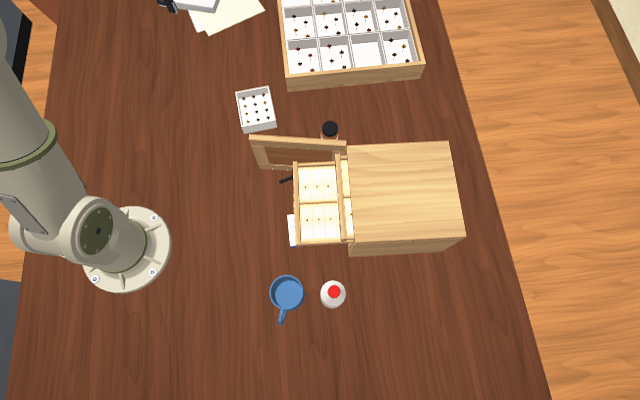

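View pics/top0.png

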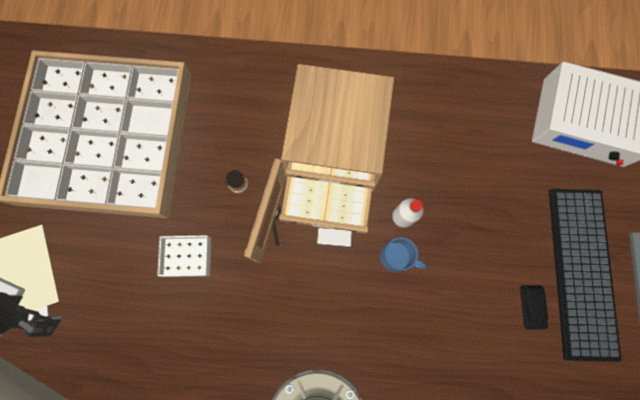

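```bash
python3 - <<'E'
import cv2,numpy as np
a=cv2.imread('pics/scene0.png')[120:260,240:480];b=cv2.imread('pics/top0.png')[55:270,235:435]
def grid(im,x0,y0,s):
    o=cv2.resize(im,None,fx=s,fy=s,interpolation=cv2.INTER_CUBIC)
    for x in range(-(-x0//20)*20,x0+im.shape[1],20):
        cv2.line(o,((x-x0)*s,0),((x-x0)*s,6),(0,255,0),1);cv2.putText(o,str(x),((x-x0)*s,16),0,.35,(0,255,0),1)
    for y in range(-(-y0//20)*20,y0+im.shape[0],20):
        cv2.line(o,(0,(y-y0)*s),(6,(y-y0)*s),(0,255,0),1);cv2.putText(o,str(y),(8,(y-y0)*s+4),0,.35,(0,255,0),1)
    return o
cv2.imwrite('pics/sc.png',grid(a,240,120,3));cv2.imwrite('pics/tc.png',grid(b[:215*1],235,55,3)[:600])
E
```

```text
(no output)
```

View pics/sc.png

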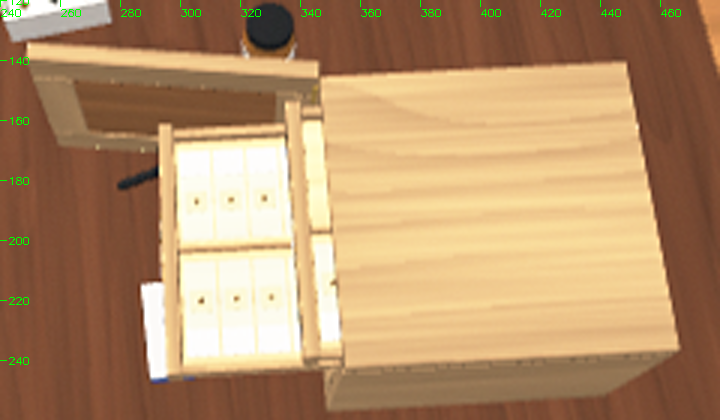

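View pics/tc.png

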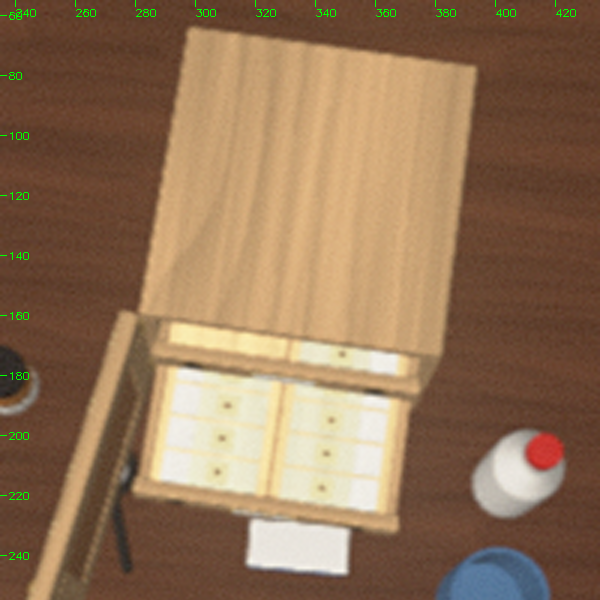

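```bash
cat > h.py <<'E'
from workcell import *
import cv2,numpy as np
def ray(c,px):
    p=camera_params(c);u=cv2.undistortPoints(np.array([[px]],float),p['K'],p['dist'])[0,0]
    d=p['T'][:3,:3]@np.array([u[0],-u[1],-1]);return p['T'][:3,3],d
def onz(c,px,z):
    o,d=ray(c,px);return o+d*(z-o[2])/d[2]
def tri(p1,p2):
    (o1,d1),(o2,d2)=ray('scene',p1),ray('top',p2)
    A=np.c_[d1,-d2];t=np.linalg.lstsq(A,o2-o1,rcond=None)[0]
    a,b=o1+d1*t[0],o2+d2*t[1];return (a+b)/2,np.linalg.norm(a-b)
E
python3 - <<'E'
from h import *
P={'FL':((347,146),(281.7,159.3)),'BL':((449,140.7),(297.3,64.3)),'BR':((466.3,236.3),(393.7,77.3)),'FR':((349,242.3),(382.3,173.7)),
'upL':((335.3,153.7),(286.3,172.5)),'upR':((341.3,240.7),(374.3,184)),'loL':((293,161.3),(280.5,217.5)),'loR':((295.7,244.3),(367.5,230)),
'doorfree':((249.3,135),(246,258)),'doorh':((346,140.7),(275.3,158.7))}
Z=dict(upL=.191,upR=.191,loL=.161,loR=.161,doorfree=.203,doorh=.203)
for k,(a,b) in P.items():
    t,g=tri(a,b);z=Z.get(k,.206);print(k,t.round(3),round(g,4),onz('scene',a,z)[:2].round(3),onz('top',b,z)[:2].round(3))
for n,s,t,z in [('jar',(330,129),(236,178),.065),('bottle',(334,292),(416,206),.16),('mug',(286,287),(400,250),.09),('traytop',(254,105),(184,254),.042)]:
    print(n,onz('scene',s,z).round(3),onz('top',t,z).round(3))
E
```

```text
FL [0.599 0.131 0.204] 0.001 [0.599 0.131] [0.598 0.131]
BL [0.841 0.119 0.199] 0.0012 [0.838 0.116] [0.836 0.118]
BR [ 0.821 -0.112  0.208] 0.0005 [ 0.822 -0.111] [ 0.822 -0.112]
FR [ 0.573 -0.097  0.23 ] 0.0097 [ 0.571 -0.094] [ 0.584 -0.098]
upL [0.571 0.118 0.198] 0.0001 [0.571 0.122] [0.572 0.119]
upR [ 0.559 -0.084  0.192] 0.0066 [ 0.557 -0.086] [ 0.563 -0.083]
loL [0.471 0.123 0.171] 0.0004 [0.47  0.128] [0.473 0.125]
loR [ 0.458 -0.077  0.171] 0.0027 [ 0.457 -0.075] [ 0.461 -0.077]
doorfree [0.374 0.186 0.204] 0.0053 [0.376 0.188] [0.371 0.185]
doorh [0.599 0.146 0.203] 0.0003 [0.6   0.146] [0.599 0.146]
jar [0.58  0.259 0.065] [0.581 0.259 0.065]
bottle [ 0.528 -0.189  0.16 ] [ 0.527 -0.186  0.16 ]
mug [ 0.421 -0.159  0.09 ] [ 0.429 -0.167  0.09 ]
traytop [0.371 0.378 0.042] [0.378 0.371 0.042]
```

The scene view (sc.png) shows the cabinet top corners at about (347,146), (449,141), (466,236) and (349,242), and the door open at about 1.69 rad. Both views agree to about 2 mm: the front's middle is at (0.5915, 0.0165) with yaw -0.061. Upper is about 0.026 out and lower about 0.127.

>>> {"name": "apply_moves", "arguments": {"motion": [{"z": -0.025, "az": -0.104, "fingers": 0}, {"z": -0.025, "az": -0.104, "fingers": 0}, {"az": -0.104, "fingers": 0}, {"fingers": 0}], "force": 20}}

```text
invalid input at $.motion[0]: expected keys x, y, z, ax, ay, az, fingers
```

```bash
python3 - <<'E'
from h import *
s=observe();R=s['ee_rot'];p=np.array(s['eef_pos']);print(s['clock'],p,np.round(R,3).tolist(),s['gripper_width'])
T=camera_params('wrist')['T'];print('cam in tool',R.T@(T[:3,3]-p))
E
```

```text
1.2 [0.22816924 0.58185095 0.23129852] [[-0.931, 0.365, -0.0], [0.365, 0.931, -0.0], [0.0, -0.0, -1.0]] 0.08545044290160289
cam in tool [ 0.07623773  0.00024581 -0.14302565]
```

>>> {"name": "apply_moves", "arguments": {"motion": [{"x": 0, "y": 0, "z": -0.025, "ax": 0, "ay": 0, "az": -0.104, "fingers": 0}, {"x": 0, "y": 0, "z": -0.025, "ax": 0, "ay": 0, "az": -0.104, "fingers": 0}, {"x": 0, "y": 0, "z": 0, "ax": 0, "ay": 0, "az": -0.104, "fingers": 0}, {"x": -0.02, "y": -0.045, "z": 0, "ax": 0, "ay": 0, "az": 0, "fingers": 0}, {"x": -0.02, "y": -0.045, "z": 0, "ax": 0, "ay": 0, "az": 0, "fingers": 0}, {"x": -0.02, "y": -0.045, "z": 0, "ax": 0, "ay": 0, "az": 0, "fingers": 0}, {"x": -0.02, "y": -0.045, "z": 0, "ax": 0, "ay": 0, "az": 0, "fingers": 0}, {"x": -0.02, "y": -0.045, "z": 0, "ax": 0, "ay": 0, "az": 0, "fingers": 0}], "force": 20}}

```text
clock: 2.0
eef_pos: [0.3145, 0.3491, 0.2814]
ee_rot: [[-0.998, 0.062, 0.0], [0.062, 0.998, 0.001], [-0.0, 0.001, -1.0]]
contact_force: [1.1, -0.7, 0.2]
gripper_width: 0.0
grip_force: 0.0
```

>>> {"name": "apply_moves", "arguments": {"motion": [{"x": -0.02, "y": -0.045, "z": 0, "ax": 0, "ay": 0, "az": 0, "fingers": 0}, {"x": -0.02, "y": -0.045, "z": 0, "ax": 0, "ay": 0, "az": 0, "fingers": 0}, {"x": -0.02, "y": -0.045, "z": 0, "ax": 0, "ay": 0, "az": 0, "fingers": 0}, {"x": -0.02, "y": -0.045, "z": 0, "ax": 0, "ay": 0, "az": 0, "fingers": 0}, {"x": -0.02, "y": -0.045, "z": 0, "ax": 0, "ay": 0, "az": 0, "fingers": 0}, {"x": -0.02, "y": -0.045, "z": 0, "ax": 0, "ay": 0, "az": 0, "fingers": 0}, {"x": -0.02, "y": -0.045, "z": 0, "ax": 0, "ay": 0, "az": 0, "fingers": 0}, {"x": 0, "y": 0, "z": 0, "ax": 0, "ay": 0, "az": 0, "fingers": 0}]}}

```text
clock: 2.8
eef_pos: [0.4358, 0.0209, 0.282]
ee_rot: [[-0.997, 0.072, 0.002], [0.072, 0.997, -0.001], [-0.002, -0.001, -1.0]]
contact_force: [0.7, 0.3, -0.4]
gripper_width: -0.0004
grip_force: 0.0
```

>>> {"name": "apply_moves", "arguments": {"motion": [{"x": 0.005, "y": 0, "z": 0.03, "ax": 0, "ay": 0, "az": 0, "fingers": 0}, {"x": 0, "y": 0, "z": 0.03, "ax": 0, "ay": 0, "az": 0, "fingers": 0}, {"x": 0, "y": 0, "z": 0.03, "ax": 0, "ay": 0, "az": 0, "fingers": 0}, {"x": 0, "y": 0, "z": 0.02, "ax": 0, "ay": 0, "az": 0, "fingers": 0}, {"x": 0, "y": 0, "z": 0.02, "ax": 0, "ay": 0, "az": 0, "fingers": 0}, {"x": 0, "y": 0, "z": 0, "ax": 0, "ay": 0, "az": 0, "fingers": 0}]}}

```text
clock: 3.4
eef_pos: [0.4276, 0.0283, 0.1492]
ee_rot: [[-0.998, 0.061, -0.004], [0.061, 0.998, -0.001], [0.004, -0.001, -1.0]]
contact_force: [1.0, 1.1, 0.3]
gripper_width: 0.0001
grip_force: 0.0
```

```bash
python3 - <<'E'
from h import *
s=observe();R=s['ee_rot'];p=np.array(s['eef_pos']);print(s['clock'],p,np.round(R,3).tolist(),s['contact_force'])
a=grab_frame('scene')[120:260,240:480];b=grab_frame('top')[120:270,235:435]
im=np.vstack([cv2.resize(a,(480,280)),cv2.resize(b,(480,300))[:300]])[:,:,::-1]
cv2.imwrite('pics/c1.png',im)
E
```

```text
3.4 [0.42762002 0.0283458  0.14920112] [[-0.998, 0.061, -0.004], [0.061, 0.998, -0.001], [0.004, -0.001, -1.0]] [1.00510254 1.11706256 0.3411457 ]
```

View pics/c1.png

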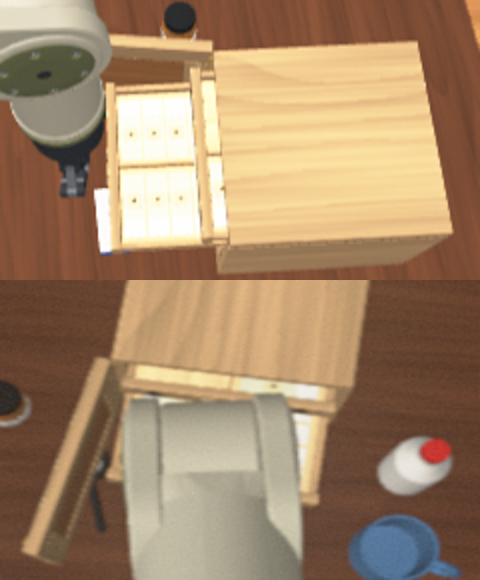

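>>> {"name": "apply_moves", "arguments": {"motion": [{"x": -0.01, "y": 0, "z": 0, "ax": 0, "ay": 0, "az": 0, "fingers": 0}, {"x": -0.007, "y": 0, "z": 0, "ax": 0, "ay": 0, "az": 0, "fingers": 0}, {"x": -0.003, "y": 0, "z": 0, "ax": 0, "ay": 0, "az": 0, "fingers": 0}, {"x": -0.003, "y": 0, "z": 0, "ax": 0, "ay": 0, "az": 0, "fingers": 0}, {"x": -0.003, "y": 0, "z": 0, "ax": 0, "ay": 0, "az": 0, "fingers": 0}, {"x": -0.005, "y": 0, "z": 0, "ax": 0, "ay": 0, "az": 0, "fingers": 0}, {"x": -0.006, "y": 0, "z": 0, "ax": 0, "ay": 0, "az": 0, "fingers": 0}, {"x": -0.006, "y": 0, "z": 0, "ax": 0, "ay": 0, "az": 0, "fingers": 0}]}}

```text
clock: 4.3
eef_pos: [0.4727, 0.0256, 0.1513]
ee_rot: [[-0.998, 0.062, -0.0], [0.062, 0.998, -0.0], [0.0, -0.0, -1.0]]
contact_force: [-2.2, 0.3, 1.0]
gripper_width: -0.0
grip_force: 0.7
```

>>> {"name": "apply_moves", "arguments": {"motion": [{"x": -0.007, "y": 0, "z": 0, "ax": 0, "ay": 0, "az": 0, "fingers": 0}, {"x": -0.007, "y": 0, "z": 0, "ax": 0, "ay": 0, "az": 0, "fingers": 0}, {"x": -0.007, "y": 0, "z": 0, "ax": 0, "ay": 0, "az": 0, "fingers": 0}, {"x": -0.007, "y": 0, "z": 0, "ax": 0, "ay": 0, "az": 0, "fingers": 0}, {"x": -0.007, "y": 0, "z": 0, "ax": 0, "ay": 0, "az": 0, "fingers": 0}, {"x": -0.007, "y": 0, "z": 0, "ax": 0, "ay": 0, "az": 0, "fingers": 0}]}}

```text
clock: 4.9
eef_pos: [0.5148, 0.023, 0.1512]
ee_rot: [[-0.998, 0.062, -0.0], [0.062, 0.998, -0.0], [0.0, -0.0, -1.0]]
contact_force: [-1.2, -0.7, 1.1]
gripper_width: 0.0001
grip_force: 0.7
```

>>> {"name": "apply_moves", "arguments": {"motion": [{"x": -0.007, "y": 0, "z": 0, "ax": 0, "ay": 0, "az": 0, "fingers": 0}, {"x": -0.007, "y": 0, "z": 0, "ax": 0, "ay": 0, "az": 0, "fingers": 0}, {"x": -0.007, "y": 0, "z": 0, "ax": 0, "ay": 0, "az": 0, "fingers": 0}, {"x": -0.005, "y": 0, "z": 0, "ax": 0, "ay": 0, "az": 0, "fingers": 0}, {"x": -0.004, "y": 0, "z": 0, "ax": 0, "ay": 0, "az": 0, "fingers": 0}, {"x": -0.004, "y": 0, "z": 0, "ax": 0, "ay": 0, "az": 0, "fingers": 0}, {"x": -0.004, "y": 0, "z": 0, "ax": 0, "ay": 0, "az": 0, "fingers": 0}, {"x": -0.004, "y": 0, "z": 0, "ax": 0, "ay": 0, "az": 0, "fingers": 0}]}}

```text
clock: 5.7
eef_pos: [0.5562, 0.0205, 0.1512]
ee_rot: [[-0.998, 0.062, -0.001], [0.062, 0.998, 0.0], [0.001, 0.0, -1.0]]
contact_force: [-2.8, -1.0, 1.2]
gripper_width: 0.0001
grip_force: 0.7
```

>>> {"name": "apply_moves", "arguments": {"motion": [{"x": -0.004, "y": 0, "z": 0, "ax": 0, "ay": 0, "az": 0, "fingers": 0}, {"x": -0.004, "y": 0, "z": 0, "ax": 0, "ay": 0, "az": 0, "fingers": 0}, {"x": -0.002, "y": 0, "z": 0, "ax": 0, "ay": 0, "az": 0, "fingers": 0}]}}

```text
clock: 6.0
eef_pos: [0.5664, 0.0199, 0.1512]
ee_rot: [[-0.998, 0.062, -0.0], [0.062, 0.998, -0.0], [0.0, -0.0, -1.0]]
contact_force: [-1.2, -0.2, 0.3]
gripper_width: -0.0005
grip_force: 0.6
```

>>> {"name": "apply_moves", "arguments": {"motion": [{"x": -0.002, "y": 0, "z": 0, "ax": 0, "ay": 0, "az": 0, "fingers": 0}, {"x": -0.002, "y": 0, "z": 0, "ax": 0, "ay": 0, "az": 0, "fingers": 0}, {"x": -0.002, "y": 0, "z": 0, "ax": 0, "ay": 0, "az": 0, "fingers": 0}, {"x": -0.001, "y": 0, "z": 0, "ax": 0, "ay": 0, "az": 0, "fingers": 0}]}}

```text
clock: 6.4
eef_pos: [0.5733, 0.0195, 0.1512]
ee_rot: [[-0.998, 0.062, -0.0], [0.062, 0.998, -0.0], [0.0, -0.0, -1.0]]
contact_force: [-2.7, -2.5, -0.8]
gripper_width: -0.0
grip_force: 0.6
```

>>> {"name": "apply_moves", "arguments": {"motion": [{"x": -0.001, "y": 0, "z": 0, "ax": 0, "ay": 0, "az": 0, "fingers": 0}, {"x": -0.001, "y": 0, "z": 0, "ax": 0, "ay": 0, "az": 0, "fingers": 0}, {"x": -0.001, "y": 0, "z": 0, "ax": 0, "ay": 0, "az": 0, "fingers": 0}]}}

```text
clock: 6.7
eef_pos: [0.5761, 0.0193, 0.1512]
ee_rot: [[-0.998, 0.062, -0.0], [0.062, 0.998, -0.0], [0.0, -0.0, -1.0]]
contact_force: [-2.8, -0.8, -1.1]
gripper_width: -0.0001
grip_force: 0.6
```

>>> {"name": "apply_moves", "arguments": {"motion": [{"x": -0.001, "y": 0, "z": 0, "ax": 0, "ay": 0, "az": 0, "fingers": 0}, {"x": -0.001, "y": 0, "z": 0, "ax": 0, "ay": 0, "az": 0, "fingers": 0}]}}

```text
clock: 6.9
eef_pos: [0.5765, 0.0193, 0.151]
ee_rot: [[-0.998, 0.062, -0.004], [0.062, 0.998, 0.001], [0.004, 0.0, -1.0]]
contact_force: [-16.1, 0.5, 5.4]
gripper_width: -0.0
grip_force: 0.0
```

>>> {"name": "apply_moves", "arguments": {"motion": [{"x": -0.001, "y": 0, "z": 0, "ax": 0, "ay": 0, "az": 0, "fingers": 0}, {"x": 0, "y": 0, "z": 0, "ax": 0, "ay": 0, "az": 0, "fingers": 0}]}}

```text
clock: 7.1
eef_pos: [0.5764, 0.0193, 0.1506]
ee_rot: [[-0.998, 0.062, -0.006], [0.062, 0.998, 0.001], [0.006, 0.0, -1.0]]
contact_force: [-15.8, -0.6, 5.0]
gripper_width: 0.0001
grip_force: 0.0
```

>>> {"name": "apply_moves", "arguments": {"motion": [{"x": -0.001, "y": 0, "z": 0, "ax": 0, "ay": 0, "az": 0, "fingers": 0}, {"x": 0, "y": 0, "z": 0, "ax": 0, "ay": 0, "az": 0, "fingers": 0}]}}

```text
clock: 7.3
eef_pos: [0.5763, 0.0193, 0.1502]
ee_rot: [[-0.998, 0.062, -0.009], [0.062, 0.998, 0.001], [0.009, 0.0, -1.0]]
contact_force: [-20.2, 0.3, 6.6]
gripper_width: 0.0
grip_force: 0.0
```

>>> {"name": "apply_moves", "arguments": {"motion": [{"x": 0.004, "y": 0, "z": 0, "ax": 0, "ay": 0, "az": 0, "fingers": 0}, {"x": 0.014, "y": 0, "z": 0, "ax": 0, "ay": 0, "az": 0, "fingers": 0}, {"x": 0, "y": 0, "z": -0.026, "ax": 0, "ay": 0, "az": 0, "fingers": 0}, {"x": 0, "y": 0, "z": 0, "ax": 0, "ay": 0, "az": 0, "fingers": 0}]}}

```text
clock: 7.7
eef_pos: [0.5643, 0.0204, 0.1807]
ee_rot: [[-0.998, 0.061, 0.006], [0.061, 0.998, 0.001], [-0.006, 0.002, -1.0]]
contact_force: [1.1, -0.2, 0.3]
gripper_width: 0.0001
grip_force: 0.0
```

```bash
python3 - <<'E'
from h import *
s=observe();R=s['ee_rot'];p=np.array(s['eef_pos']);print(s['clock'],p,np.round(R,3).tolist(),s['contact_force'])
a=grab_frame('scene')[130:260,280:400];b=grab_frame('top')[140:240,265:405]
im=np.hstack([cv2.resize(a,(400,433)),cv2.resize(b,(400,286)) if 0 else cv2.copyMakeBorder(cv2.resize(b,(400,286)),0,147,0,0,0)])[:,:,::-1]
cv2.imwrite('pics/c2.png',im)
E
```

```text
7.7 [0.56433619 0.02042131 0.18072715] [[-0.998, 0.061, 0.006], [0.061, 0.998, 0.001], [-0.006, 0.002, -1.0]] [ 1.07220911 -0.2323647   0.34792668]
```

View pics/c2.png

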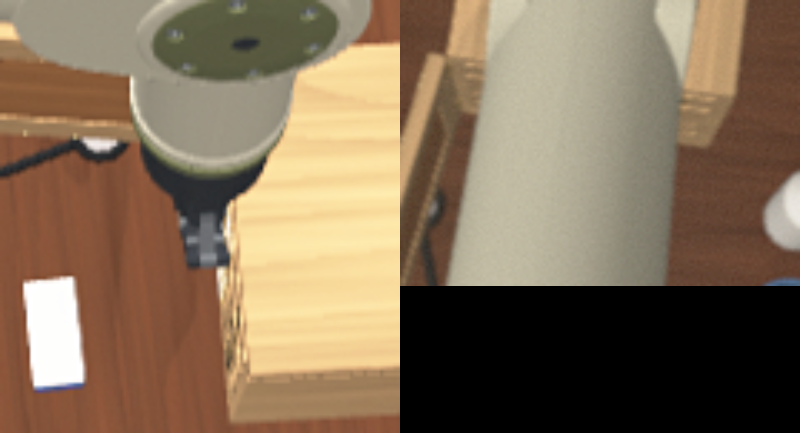

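Both drawers now look flush with the carcass front. I'll press the upper one with the fingertip to confirm.

>>> {"name": "apply_moves", "arguments": {"motion": [{"x": -0.006, "y": 0, "z": 0, "ax": 0, "ay": 0, "az": 0, "fingers": 0}, {"x": -0.003, "y": 0, "z": 0, "ax": 0, "ay": 0, "az": 0, "fingers": 0}, {"x": -0.001, "y": 0, "z": 0, "ax": 0, "ay": 0, "az": 0, "fingers": 0}, {"x": -0.001, "y": 0, "z": 0, "ax": 0, "ay": 0, "az": 0, "fingers": 0}, {"x": 0, "y": 0, "z": 0, "ax": 0, "ay": 0, "az": 0, "fingers": 0}]}}

```text
clock: 8.3
eef_pos: [0.5731, 0.0194, 0.1769]
ee_rot: [[-0.998, 0.062, -0.001], [0.062, 0.998, -0.0], [0.001, -0.0, -1.0]]
contact_force: [-0.4, -0.5, -0.0]
gripper_width: -0.0001
grip_force: 0.0
```

>>> {"name": "apply_moves", "arguments": {"motion": [{"x": -0.001, "y": 0, "z": 0, "ax": 0, "ay": 0, "az": 0, "fingers": 0}, {"x": -0.001, "y": 0, "z": 0, "ax": 0, "ay": 0, "az": 0, "fingers": 0}, {"x": 0, "y": 0, "z": 0, "ax": 0, "ay": 0, "az": 0, "fingers": 0}]}}

```text
clock: 8.6
eef_pos: [0.5752, 0.0194, 0.1773]
ee_rot: [[-0.998, 0.062, 0.0], [0.062, 0.998, 0.0], [-0.0, 0.0, -1.0]]
contact_force: [-0.3, -0.4, -0.1]
gripper_width: 0.0002
grip_force: 0.0
```

>>> {"name": "apply_moves", "arguments": {"motion": [{"x": -0.001, "y": 0, "z": 0, "ax": 0, "ay": 0, "az": 0, "fingers": 0}, {"x": 0, "y": 0, "z": 0, "ax": 0, "ay": 0, "az": 0, "fingers": 0}]}}

```text
clock: 8.8
eef_pos: [0.5762, 0.0193, 0.1773]
ee_rot: [[-0.998, 0.062, 0.0], [0.062, 0.998, -0.0], [-0.0, -0.0, -1.0]]
contact_force: [0.2, -0.4, 0.7]
gripper_width: 0.0001
grip_force: 0.0
```

>>> {"name": "apply_moves", "arguments": {"motion": [{"x": -0.001, "y": 0, "z": 0, "ax": 0, "ay": 0, "az": 0, "fingers": 0}, {"x": 0, "y": 0, "z": 0, "ax": 0, "ay": 0, "az": 0, "fingers": 0}]}}

```text
clock: 9.0
eef_pos: [0.5772, 0.0192, 0.1773]
ee_rot: [[-0.998, 0.062, -0.0], [0.062, 0.998, -0.0], [0.0, -0.0, -1.0]]
contact_force: [0.6, 0.4, 0.5]
gripper_width: 0.0002
grip_force: 0.0
```

>>> {"name": "apply_moves", "arguments": {"motion": [{"x": -0.001, "y": 0, "z": 0, "ax": 0, "ay": 0, "az": 0, "fingers": 0}, {"x": 0, "y": 0, "z": 0, "ax": 0, "ay": 0, "az": 0, "fingers": 0}]}}

```text
clock: 9.2
eef_pos: [0.5781, 0.0192, 0.1773]
ee_rot: [[-0.998, 0.062, -0.0], [0.062, 0.998, -0.0], [0.0, -0.0, -1.0]]
contact_force: [-0.7, 0.9, 0.1]
gripper_width: -0.0004
grip_force: 0.2
```

>>> {"name": "apply_moves", "arguments": {"motion": [{"x": -0.001, "y": 0, "z": 0, "ax": 0, "ay": 0, "az": 0, "fingers": 0}, {"x": 0, "y": 0, "z": 0, "ax": 0, "ay": 0, "az": 0, "fingers": 0}]}}

```text
clock: 9.4
eef_pos: [0.5791, 0.0191, 0.1772]
ee_rot: [[-0.998, 0.062, -0.0], [0.062, 0.998, -0.0], [0.0, -0.0, -1.0]]
contact_force: [-0.7, 1.3, -0.1]
gripper_width: -0.0002
grip_force: 0.4
```

>>> {"name": "apply_moves", "arguments": {"motion": [{"x": -0.001, "y": 0, "z": 0, "ax": 0, "ay": 0, "az": 0, "fingers": 0}, {"x": 0, "y": 0, "z": 0, "ax": 0, "ay": 0, "az": 0, "fingers": 0}]}}

```text
clock: 9.6
eef_pos: [0.5791, 0.0191, 0.1772]
ee_rot: [[-0.998, 0.062, -0.002], [0.062, 0.998, 0.0], [0.002, 0.0, -1.0]]
contact_force: [-6.4, 0.7, 3.5]
gripper_width: 0.0003
grip_force: 3.4
```

```bash
python3 - <<'E'
from h import *
s=observe();print(s['clock'],s['eef_pos'],s['contact_force'],s['torque'])
E
```

```text
9.6 [0.57913366 0.01910768 0.17723936] [-6.38274446  0.66838692  3.46981379] [ 0.04342168  1.31902672 -0.0109517 ]
```

>>> {"name": "apply_moves", "arguments": {"motion": [{"x": 0.005, "y": 0, "z": 0, "ax": 0, "ay": 0, "az": 0, "fingers": 0}, {"x": 0.03, "y": 0, "z": 0, "ax": 0, "ay": 0, "az": 0, "fingers": 0}, {"x": 0, "y": 0, "z": 0.028, "ax": 0, "ay": -0.14, "az": 0, "fingers": 0}, {"x": 0, "y": 0, "z": 0, "ax": 0, "ay": -0.14, "az": 0, "fingers": 0}, {"x": 0, "y": 0, "z": 0, "ax": 0, "ay": 0, "az": 0, "fingers": 0}]}}

```text
clock: 10.1
eef_pos: [0.5391, 0.021, 0.1466]
ee_rot: [[-0.962, 0.061, 0.265], [0.059, 0.998, -0.016], [-0.265, 0.001, -0.964]]
contact_force: [-1.3, 0.5, -0.1]
gripper_width: 0.0002
grip_force: 0.0
```

```bash
python3 - <<'E'
from h import *
s=observe();print(s['clock'],s['eef_pos'],np.round(s['ee_rot'],3).tolist(),s['contact_force'],s['torque'])
E
```

```text
10.1 [0.53906883 0.02098376 0.14660446] [[-0.962, 0.061, 0.265], [0.059, 0.998, -0.016], [-0.265, 0.001, -0.964]] [-1.28240538  0.49585227 -0.11522768] [0.00675279 0.40304706 0.00684197]
```

>>> {"name": "apply_moves", "arguments": {"motion": [{"x": -0.0096, "y": 0, "z": 0.0027, "ax": 0, "ay": 0, "az": 0, "fingers": 0}, {"x": -0.0096, "y": 0, "z": 0.0027, "ax": 0, "ay": 0, "az": 0, "fingers": 0}, {"x": -0.0076, "y": 0, "z": 0.0021, "ax": 0, "ay": 0, "az": 0, "fingers": 0}, {"x": -0.0029, "y": 0, "z": 0.0008, "ax": 0, "ay": 0, "az": 0, "fingers": 0}, {"x": -0.0019, "y": 0, "z": 0.0005, "ax": 0, "ay": 0, "az": 0, "fingers": 0}, {"x": 0, "y": 0, "z": 0, "ax": 0, "ay": 0, "az": 0, "fingers": 0}]}}

```text
clock: 10.7
eef_pos: [0.5784, 0.0186, 0.1504]
ee_rot: [[-0.961, 0.063, 0.268], [0.06, 0.998, -0.018], [-0.268, -0.001, -0.963]]
contact_force: [-0.1, -0.0, -0.3]
gripper_width: -0.0
grip_force: 0.0
```

>>> {"name": "apply_moves", "arguments": {"motion": [{"x": -0.0019, "y": 0, "z": 0.0005, "ax": 0, "ay": 0, "az": 0, "fingers": 0}, {"x": -0.001, "y": 0, "z": 0.0003, "ax": 0, "ay": 0, "az": 0, "fingers": 0}, {"x": 0, "y": 0, "z": 0, "ax": 0, "ay": 0, "az": 0, "fingers": 0}]}}

```text
clock: 11.0
eef_pos: [0.5805, 0.0186, 0.1504]
ee_rot: [[-0.962, 0.062, 0.267], [0.06, 0.998, -0.017], [-0.268, -0.001, -0.963]]
contact_force: [-3.1, -0.9, 0.1]
gripper_width: 0.0004
grip_force: 1.4
```

>>> {"name": "apply_moves", "arguments": {"motion": [{"x": -0.001, "y": 0, "z": 0.0003, "ax": 0, "ay": 0, "az": 0, "fingers": 0}, {"x": 0, "y": 0, "z": 0, "ax": 0, "ay": 0, "az": 0, "fingers": 0}]}}

```text
clock: 11.2
eef_pos: [0.5807, 0.0186, 0.1503]
ee_rot: [[-0.962, 0.062, 0.266], [0.06, 0.998, -0.017], [-0.266, -0.0, -0.964]]
contact_force: [-9.6, -0.2, 5.1]
gripper_width: 0.0003
grip_force: 4.7
```

>>> {"name": "apply_moves", "arguments": {"motion": [{"x": -0.001, "y": 0, "z": 0.0003, "ax": 0, "ay": 0, "az": 0, "fingers": 0}, {"x": 0, "y": 0, "z": 0, "ax": 0, "ay": 0, "az": 0, "fingers": 0}]}}

```text
clock: 11.4
eef_pos: [0.5809, 0.0186, 0.1502]
ee_rot: [[-0.963, 0.062, 0.264], [0.06, 0.998, -0.017], [-0.264, -0.0, -0.964]]
contact_force: [-15.5, -0.6, 10.4]
gripper_width: -0.0002
grip_force: 8.1
```

>>> {"name": "apply_moves", "arguments": {"motion": [{"x": 0.0125, "y": 0, "z": -0.0035, "ax": 0, "ay": 0, "az": 0, "fingers": 0}, {"x": -0.0072, "y": 0, "z": -0.026, "ax": 0, "ay": 0, "az": 0, "fingers": 0}, {"x": -0.0048, "y": 0, "z": 0.0013, "ax": 0, "ay": 0, "az": 0, "fingers": 0}, {"x": -0.0029, "y": 0, "z": 0.0008, "ax": 0, "ay": 0, "az": 0, "fingers": 0}, {"x": -0.0019, "y": 0, "z": 0.0005, "ax": 0, "ay": 0, "az": 0, "fingers": 0}, {"x": 0, "y": 0, "z": 0, "ax": 0, "ay": 0, "az": 0, "fingers": 0}]}}

```text
clock: 12.0
eef_pos: [0.5799, 0.0188, 0.1769]
ee_rot: [[-0.962, 0.062, 0.267], [0.06, 0.998, -0.018], [-0.268, -0.001, -0.963]]
contact_force: [-1.1, 0.1, -0.0]
gripper_width: 0.0002
grip_force: 0.0
```

>>> {"name": "apply_moves", "arguments": {"motion": [{"x": -0.001, "y": 0, "z": 0.0003, "ax": 0, "ay": 0, "az": 0, "fingers": 0}, {"x": -0.001, "y": 0, "z": 0.0003, "ax": 0, "ay": 0, "az": 0, "fingers": 0}, {"x": 0, "y": 0, "z": 0, "ax": 0, "ay": 0, "az": 0, "fingers": 0}]}}

```text
clock: 12.3
eef_pos: [0.5807, 0.0187, 0.1768]
ee_rot: [[-0.962, 0.062, 0.265], [0.06, 0.998, -0.017], [-0.265, -0.001, -0.964]]
contact_force: [-7.7, 0.8, 3.0]
gripper_width: -0.0001
grip_force: 3.8
```

>>> {"name": "apply_moves", "arguments": {"motion": [{"x": 0.015, "y": 0, "z": -0.005, "ax": 0, "ay": 0, "az": 0, "fingers": 0}, {"x": 0.03, "y": 0, "z": -0.03, "ax": 0, "ay": 0.14, "az": 0, "fingers": 0}, {"x": 0.01, "y": 0, "z": -0.045, "ax": 0, "ay": 0.14, "az": 0, "fingers": 0}, {"x": 0.02, "y": 0, "z": -0.035, "ax": 0, "ay": 0, "az": 0, "fingers": 0}, {"x": 0, "y": 0, "z": 0, "ax": 0, "ay": 0, "az": 0, "fingers": 0}]}}

```text
clock: 12.8
eef_pos: [0.497, 0.0237, 0.2758]
ee_rot: [[-0.998, 0.064, 0.014], [0.064, 0.998, -0.001], [-0.014, -0.0, -1.0]]
contact_force: [0.8, 0.2, 0.6]
gripper_width: 0.0002
grip_force: 0.0
```

```bash
cat > door.py <<'E'
from h import *
th=-0.0615;X=np.array([np.cos(th),np.sin(th)]);Y=np.array([-np.sin(th),np.cos(th)])
H=np.array([.5985,.1315])
def C(a,r=.17,g=0):
    n=np.array([-np.cos(a),np.sin(a)]);d=np.array([-np.sin(a),-np.cos(a)])
    c=r*d+(.015+.011*abs(n[0])+.0145*abs(n[1])+g)*n
    return H+c[0]*X+c[1]*Y
def rel(t):  # tool x,y shift from pose to world target
    s=observe();R=np.array(s['ee_rot']);d=np.r_[t,s['eef_pos'][2]]-s['eef_pos'];return (R.T@d).round(4)
E
python3 - <<'E'
from door import *
s=observe();print(s['clock'],s['eef_pos'],np.round(s['ee_rot'],3).tolist(),s['joint_positions'])
t=C(1.69,g=.035);print(t,rel(t))
grab_frame('scene');grab_frame('top')
for c in ('scene','top'):
  for n in ('door_edge','jar'): print(c,n,[(np.round(r['point'],1),round(r['confidence'],2)) for r in find_in(c,n)[:2]])
E
```

```text
12.8 [0.49703874 0.02370153 0.27579958] [[-0.998, 0.064, 0.014], [0.064, 0.998, -0.001], [-0.014, -0.0, -1.0]] [-0.64706095  0.07029747  0.56987277  1.66773592 -0.03629201  1.40066821
  1.43443525]
[0.4430767 0.2266881] [ 0.0668  0.1991 -0.001 ]
scene door_edge [(array([276.1, 152. ]), 0.68)]
scene jar []
top door_edge [(array([267.8, 218.3]), 0.7)]
top jar [(array([237.3, 181.3]), 0.74)]
```

>>> {"name": "apply_moves", "arguments": {"motion": [{"x": 0.0134, "y": 0.04, "z": 0, "ax": 0, "ay": 0, "az": 0, "fingers": 0}, {"x": 0.0134, "y": 0.04, "z": 0, "ax": 0, "ay": 0, "az": 0, "fingers": 0}, {"x": 0.0134, "y": 0.04, "z": 0, "ax": 0, "ay": 0, "az": 0, "fingers": 0}, {"x": 0.0134, "y": 0.04, "z": 0, "ax": 0, "ay": 0, "az": 0, "fingers": 0}, {"x": 0.0134, "y": 0.045, "z": 0, "ax": 0, "ay": 0, "az": 0, "fingers": 0}, {"x": 0, "y": 0, "z": 0, "ax": 0, "ay": 0, "az": 0, "fingers": 0}]}}

```text
clock: 13.7
eef_pos: [0.4382, 0.2398, 0.2696]
ee_rot: [[-0.999, 0.052, 0.006], [0.052, 0.999, -0.001], [-0.006, -0.001, -1.0]]
contact_force: [0.1, -0.0, 0.1]
gripper_width: -0.0003
grip_force: 0.0
```

>>> {"name": "apply_moves", "arguments": {"motion": [{"x": 0, "y": 0, "z": 0.03, "ax": 0, "ay": 0, "az": 0, "fingers": 0}, {"x": 0, "y": 0, "z": 0.03, "ax": 0, "ay": 0, "az": 0, "fingers": 0}, {"x": 0, "y": 0, "z": 0.03, "ax": 0, "ay": 0, "az": 0, "fingers": 0}, {"x": 0, "y": 0, "z": 0, "ax": 0, "ay": 0, "az": 0, "fingers": 0}]}}

```text
clock: 14.1
eef_pos: [0.4398, 0.2309, 0.1767]
ee_rot: [[-0.998, 0.063, 0.002], [0.063, 0.998, -0.007], [-0.003, -0.007, -1.0]]
contact_force: [-0.4, -1.4, -0.5]
gripper_width: 0.0004
grip_force: 0.0
```

```bash
python3 - <<'E'
from door import *
s=observe();print(s['clock'],s['eef_pos'],np.round(s['ee_rot'],3).tolist())
a=grab_frame('scene')[110:260,230:410];b=grab_frame('top')[130:280,220:400]
cv2.imwrite('pics/c3.png',cv2.resize(np.hstack([a,b]),(792,330))[:,:,::-1])
print('to 1.72',rel(C(1.72)))
p=C(1.72)
for a in np.arange(1.66,-.01,-.06):
    q=C(a);d=q-p;p=q;print(round(a,2),(-d@X).round(4),(d@Y).round(4))
E
```

```text
14.1 [0.43978431 0.23089733 0.17669133] [[-0.998, 0.063, 0.002], [0.063, 0.998, -0.007], [-0.003, -0.007, -1.0]]
to 1.72 [ 0.0012 -0.035   0.0001]
1.66 0.0031 -0.0105
1.6 0.0024 -0.0107
1.54 0.0018 -0.0102
1.48 0.0012 -0.0097
1.42 0.0007 -0.0098
1.36 0.0001 -0.0099
1.3 -0.0005 -0.0099
1.24 -0.0011 -0.01
1.18 -0.0017 -0.0099
1.12 -0.0023 -0.0099
1.06 -0.0029 -0.0098
1.0 -0.0035 -0.0097
0.94 -0.0041 -0.0095
0.88 -0.0047 -0.0093
0.82 -0.0053 -0.009
0.76 -0.0059 -0.0087
0.7 -0.0064 -0.0084
0.64 -0.007 -0.008
0.58 -0.0075 -0.0076
0.52 -0.008 -0.0072
0.46 -0.0085 -0.0067
0.4 -0.009 -0.0062
0.34 -0.0094 -0.0056
0.28 -0.0098 -0.005
0.22 -0.0101 -0.0044
0.16 -0.0104 -0.0037
0.1 -0.0107 -0.0031
0.04 -0.0109 -0.0024
```

View pics/c3.png

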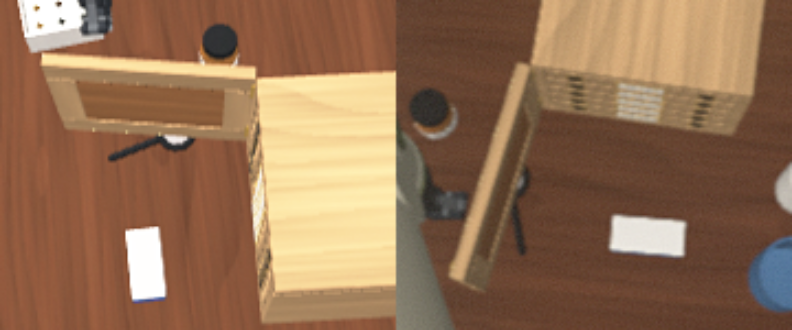

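The drawers are flush. The gripper is on the door's outer side at (450,205) in the right panel, with the door edge at (465,280). I'll begin closing it.

>>> {"name": "apply_moves", "arguments": {"motion": [{"x": 0, "y": -0.012, "z": -0.004, "ax": 0, "ay": 0, "az": 0, "fingers": 0}, {"x": 0.001, "y": -0.01, "z": 0, "ax": 0, "ay": 0, "az": 0, "fingers": 0}, {"x": 0, "y": -0.004, "z": 0, "ax": 0, "ay": 0, "az": 0, "fingers": 0}, {"x": 0, "y": -0.004, "z": 0, "ax": 0, "ay": 0, "az": 0, "fingers": 0}, {"x": 0, "y": -0.005, "z": 0, "ax": 0, "ay": 0, "az": 0, "fingers": 0}, {"x": 0.002, "y": -0.006, "z": 0, "ax": 0, "ay": 0, "az": 0, "fingers": 0}, {"x": 0.002, "y": -0.008, "z": 0, "ax": 0, "ay": 0, "az": 0, "fingers": 0}, {"x": 0.002, "y": -0.009, "z": 0, "ax": 0, "ay": 0, "az": 0, "fingers": 0}]}}

```text
clock: 15.0
eef_pos: [0.4314, 0.1746, 0.185]
ee_rot: [[-0.998, 0.062, 0.009], [0.062, 0.998, -0.002], [-0.009, -0.001, -1.0]]
contact_force: [1.2, 0.1, -0.6]
gripper_width: 0.0001
grip_force: 0.3
```

>>> {"name": "apply_moves", "arguments": {"motion": [{"x": 0.001, "y": -0.01, "z": 0, "ax": 0, "ay": 0, "az": 0, "fingers": 0}, {"x": 0.001, "y": -0.01, "z": 0, "ax": 0, "ay": 0, "az": 0, "fingers": 0}, {"x": 0.001, "y": -0.01, "z": 0, "ax": 0, "ay": 0, "az": 0, "fingers": 0}, {"x": 0, "y": -0.01, "z": 0, "ax": 0, "ay": 0, "az": 0, "fingers": 0}, {"x": 0, "y": -0.01, "z": 0, "ax": 0, "ay": 0, "az": 0, "fingers": 0}, {"x": -0.001, "y": -0.01, "z": 0, "ax": 0, "ay": 0, "az": 0, "fingers": 0}]}}

```text
clock: 15.6
eef_pos: [0.4258, 0.1145, 0.1852]
ee_rot: [[-0.998, 0.063, 0.009], [0.063, 0.998, -0.002], [-0.009, -0.001, -1.0]]
contact_force: [-0.0, 0.0, -0.1]
gripper_width: -0.0001
grip_force: 0.3
```

```bash
python3 - <<'E'
from door import *
s=observe();p=np.array(s['eef_pos'])[:2];print(s['clock'],s['eef_pos'],s['contact_force'])
d=p-H;print('cab',d@X,d@Y)
from scipy.optimize import fsolve
print('a,r',fsolve(lambda v:C(v[0],v[1])-p,[1.3,.17]))
b=grab_frame('top')[130:280,220:400];a=grab_frame('scene')[110:260,230:410]
cv2.imwrite('pics/c4.png',cv2.resize(np.hstack([a,b]),(792,330))[:,:,::-1])
E
```

```text
15.6 [0.42579866 0.11453065 0.18515955] [-0.04510032  0.02607796 -0.06751612]
cab -0.17133188766343418 -0.027551708315713005
a,r [1.22367556 0.17048585]
```

View pics/c4.png

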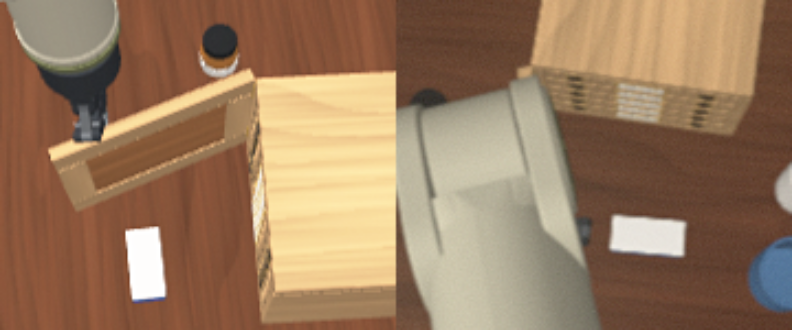

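The door follows the finger: its free edge is at (55,150) in the left panel, and the jar and mailer haven't moved. I'll continue the arc.

>>> {"name": "apply_moves", "arguments": {"motion": [{"x": -0.0015, "y": -0.01, "z": 0, "ax": 0, "ay": 0, "az": 0, "fingers": 0}, {"x": -0.002, "y": -0.01, "z": 0, "ax": 0, "ay": 0, "az": 0, "fingers": 0}, {"x": -0.003, "y": -0.01, "z": 0, "ax": 0, "ay": 0, "az": 0, "fingers": 0}, {"x": -0.0035, "y": -0.0095, "z": 0, "ax": 0, "ay": 0, "az": 0, "fingers": 0}, {"x": -0.004, "y": -0.0095, "z": 0, "ax": 0, "ay": 0, "az": 0, "fingers": 0}, {"x": -0.0045, "y": -0.0095, "z": 0, "ax": 0, "ay": 0, "az": 0, "fingers": 0}, {"x": -0.005, "y": -0.009, "z": 0, "ax": 0, "ay": 0, "az": 0, "fingers": 0}, {"x": -0.006, "y": -0.0085, "z": 0, "ax": 0, "ay": 0, "az": 0, "fingers": 0}]}}

```text
clock: 16.5
eef_pos: [0.4509, 0.0368, 0.1855]
ee_rot: [[-0.998, 0.063, 0.009], [0.063, 0.998, -0.002], [-0.009, -0.001, -1.0]]
contact_force: [0.3, 0.5, -0.9]
gripper_width: 0.0001
grip_force: 0.3
```

>>> {"name": "apply_moves", "arguments": {"motion": [{"x": -0.0065, "y": -0.0085, "z": 0, "ax": 0, "ay": 0, "az": 0, "fingers": 0}, {"x": -0.007, "y": -0.008, "z": 0, "ax": 0, "ay": 0, "az": 0, "fingers": 0}, {"x": -0.0075, "y": -0.0075, "z": 0, "ax": 0, "ay": 0, "az": 0, "fingers": 0}, {"x": -0.008, "y": -0.007, "z": 0, "ax": 0, "ay": 0, "az": 0, "fingers": 0}, {"x": -0.0085, "y": -0.0065, "z": 0, "ax": 0, "ay": 0, "az": 0, "fingers": 0}, {"x": -0.009, "y": -0.006, "z": 0, "ax": 0, "ay": 0, "az": 0, "fingers": 0}]}}

```text
clock: 17.1
eef_pos: [0.4949, -0.0092, 0.1859]
ee_rot: [[-0.998, 0.063, 0.009], [0.063, 0.998, -0.002], [-0.009, -0.001, -1.0]]
contact_force: [-0.3, -0.1, 0.3]
gripper_width: 0.0001
grip_force: 0.3
```

```bash
python3 - <<'E'
from door import *
s=observe();p=np.array(s['eef_pos'])[:2];print(s['clock'],s['eef_pos'],s['contact_force'])
d=p-H;print('cab',d@X,d@Y)
from scipy.optimize import fsolve
print('a,r',fsolve(lambda v:C(v[0],v[1])-p,[.4,.17]),'to0',rel(C(0)))
E
```

```text
17.1 [ 0.49490353 -0.00920466  0.18588428] [-0.29964296 -0.08418447  0.29163521]
cab -0.09475273724632055 -0.1468058187465422
a,r [0.39627918 0.17200236] to0 [-0.0688 -0.0231  0.0006]
```

>>> {"name": "apply_moves", "arguments": {"motion": [{"x": -0.009, "y": -0.005, "z": 0, "ax": 0, "ay": 0, "az": 0, "fingers": 0}, {"x": -0.009, "y": -0.0045, "z": 0, "ax": 0, "ay": 0, "az": 0, "fingers": 0}, {"x": -0.009, "y": -0.004, "z": 0, "ax": 0, "ay": 0, "az": 0, "fingers": 0}, {"x": -0.008, "y": -0.003, "z": 0, "ax": 0, "ay": 0, "az": 0, "fingers": 0}, {"x": -0.008, "y": -0.002, "z": 0, "ax": 0, "ay": 0, "az": 0, "fingers": 0}, {"x": -0.006, "y": -0.002, "z": 0, "ax": 0, "ay": 0, "az": 0, "fingers": 0}, {"x": -0.005, "y": -0.001, "z": 0, "ax": 0, "ay": 0, "az": 0, "fingers": 0}, {"x": -0.004, "y": -0.001, "z": 0, "ax": 0, "ay": 0, "az": 0, "fingers": 0}]}}

```text
clock: 17.9
eef_pos: [0.5511, -0.0347, 0.1864]
ee_rot: [[-0.998, 0.063, 0.009], [0.063, 0.998, -0.002], [-0.009, -0.001, -1.0]]
contact_force: [-0.2, 0.9, -0.4]
gripper_width: 0.0002
grip_force: 0.3
```

>>> {"name": "apply_moves", "arguments": {"motion": [{"x": -0.003, "y": 0, "z": 0, "ax": 0, "ay": 0, "az": 0, "fingers": 0}, {"x": -0.002, "y": 0, "z": 0, "ax": 0, "ay": 0, "az": 0, "fingers": 0}, {"x": -0.002, "y": 0, "z": 0, "ax": 0, "ay": 0, "az": 0, "fingers": 0}]}}

```text
clock: 18.2
eef_pos: [0.5577, -0.0352, 0.1866]
ee_rot: [[-0.998, 0.063, 0.009], [0.063, 0.998, -0.002], [-0.009, -0.001, -1.0]]
contact_force: [-1.0, -1.0, 0.4]
gripper_width: 0.0001
grip_force: 0.3
```

>>> {"name": "apply_moves", "arguments": {"motion": [{"x": -0.001, "y": 0, "z": 0, "ax": 0, "ay": 0, "az": 0, "fingers": 0}, {"x": -0.001, "y": 0, "z": 0, "ax": 0, "ay": 0, "az": 0, "fingers": 0}]}}

```text
clock: 18.4
eef_pos: [0.5597, -0.0353, 0.1866]
ee_rot: [[-0.998, 0.063, 0.009], [0.063, 0.998, -0.002], [-0.009, -0.001, -1.0]]
contact_force: [-0.8, -0.8, -0.3]
gripper_width: 0.0002
grip_force: 0.3
```

>>> {"name": "apply_moves", "arguments": {"motion": [{"x": -0.001, "y": 0, "z": 0, "ax": 0, "ay": 0, "az": 0, "fingers": 0}, {"x": 0, "y": 0, "z": 0, "ax": 0, "ay": 0, "az": 0, "fingers": 0}]}}

```text
clock: 18.6
eef_pos: [0.5607, -0.0354, 0.1866]
ee_rot: [[-0.998, 0.063, 0.009], [0.063, 0.998, -0.002], [-0.009, -0.001, -1.0]]
contact_force: [-0.2, -1.3, 0.2]
gripper_width: -0.0003
grip_force: 0.3
```

>>> {"name": "apply_moves", "arguments": {"motion": [{"x": -0.001, "y": 0, "z": 0, "ax": 0, "ay": 0, "az": 0, "fingers": 0}, {"x": 0, "y": 0, "z": 0, "ax": 0, "ay": 0, "az": 0, "fingers": 0}]}}

```text
clock: 18.8
eef_pos: [0.5607, -0.0354, 0.1865]
ee_rot: [[-0.998, 0.063, 0.007], [0.063, 0.998, -0.001], [-0.007, -0.001, -1.0]]
contact_force: [-5.6, 0.3, 3.4]
gripper_width: 0.0003
grip_force: 3.0
```

>>> {"name": "apply_moves", "arguments": {"motion": [{"x": -0.001, "y": 0, "z": 0, "ax": 0, "ay": 0, "az": 0, "fingers": 0}, {"x": 0, "y": 0, "z": 0, "ax": 0, "ay": 0, "az": 0, "fingers": 0}]}}

```text
clock: 19.0
eef_pos: [0.5608, -0.0354, 0.1865]
ee_rot: [[-0.998, 0.063, 0.005], [0.063, 0.998, -0.001], [-0.005, -0.0, -1.0]]
contact_force: [-11.2, 0.4, 7.0]
gripper_width: 0.0
grip_force: 5.7
```

>>> {"name": "apply_moves", "arguments": {"motion": [{"x": 0.005, "y": 0, "z": 0, "ax": 0, "ay": 0, "az": 0, "fingers": 0}, {"x": 0.03, "y": 0, "z": 0, "ax": 0, "ay": 0, "az": 0, "fingers": 0}, {"x": 0.03, "y": 0, "z": -0.04, "ax": 0, "ay": 0, "az": 0, "fingers": 0}, {"x": 0, "y": 0.04, "z": -0.045, "ax": 0, "ay": 0, "az": 0, "fingers": 0}, {"x": 0, "y": 0.045, "z": -0.02, "ax": 0, "ay": 0, "az": 0, "fingers": 0}, {"x": 0, "y": 0.048, "z": 0, "ax": 0, "ay": 0, "az": 0, "fingers": 0}, {"x": 0, "y": 0.048, "z": 0, "ax": 0, "ay": 0, "az": 0, "fingers": 0}, {"x": 0, "y": 0.048, "z": 0, "ax": 0, "ay": 0, "az": 0, "fingers": 0}]}}

```text
clock: 19.8
eef_pos: [0.5109, 0.1926, 0.2837]
ee_rot: [[-0.998, 0.063, 0.01], [0.063, 0.998, -0.0], [-0.01, 0.0, -1.0]]
contact_force: [0.5, -0.3, 0.1]
gripper_width: 0.0002
grip_force: 0.0
```

>>> {"name": "apply_moves", "arguments": {"motion": [{"x": 0, "y": 0.048, "z": 0, "ax": 0, "ay": 0, "az": 0, "fingers": 0}, {"x": 0, "y": 0.048, "z": 0, "ax": 0, "ay": 0, "az": 0, "fingers": 0}, {"x": 0, "y": 0.048, "z": 0, "ax": 0, "ay": 0, "az": 0, "fingers": 0}, {"x": 0, "y": 0.048, "z": 0, "ax": 0, "ay": 0, "az": 0, "fingers": 0}, {"x": 0, "y": 0, "z": 0, "ax": 0, "ay": 0, "az": 0, "fingers": 0}, {"x": 0, "y": 0, "z": 0, "ax": 0, "ay": 0, "az": 0, "fingers": 0}]}}

```text
clock: 20.4
eef_pos: [0.5224, 0.3838, 0.2817]
ee_rot: [[-0.998, 0.06, 0.008], [0.06, 0.998, -0.003], [-0.008, -0.002, -1.0]]
contact_force: [-0.0, 0.1, -1.1]
gripper_width: 0.0
grip_force: 0.0
```

```bash
python3 - <<'E'
from door import *
s=observe();print(s['clock'],s['eef_pos'],s['contact_force'])
b=grab_frame('top')[50:280,220:440];a=grab_frame('scene')[90:320,230:480]
cv2.imwrite('pics/c5.png',cv2.resize(np.hstack([a,b]),(790,387))[:,:,::-1])
E
```

```text
20.4 [0.52239044 0.38379806 0.28172868] [-0.00208696  0.12839658 -1.10236638]
```

View pics/c5.png

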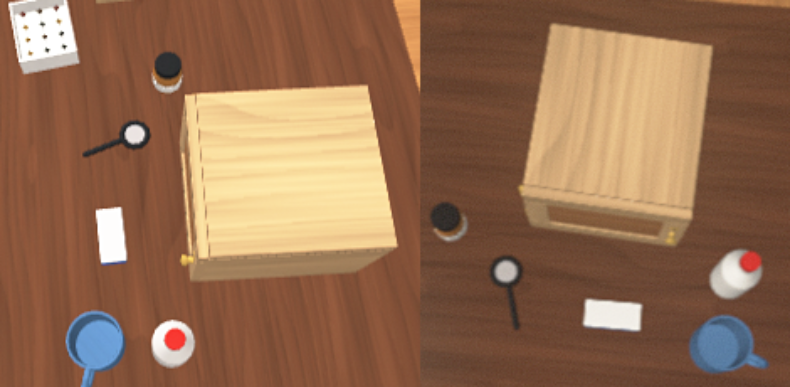

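The door is shut flat on the front, with its knob at (187,260) in the left panel. The jar, loupe, mailer, mug and bottle are all where they were.

```bash
python3 -c "
from workcell import *
print(sign_off())"
```

```text
the job is handed in; nothing more can be done
None
```

Both drawers are pushed home and the door is shut over them; the things around the cabinet look undisturbed, and I handed the job in at about 20.5 s of the 51 s allowed.

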